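# Close the vial storage box after taking out the vial that is too tall

### The job

The lid cannot close on the white vial storage box because one tall vial stands up above its rim. Lift that tall vial out and stand it upright in the free half of the shallow tray, then put the box's large lid on squarely so that it sits down flat on the rim all round. The vial is glass: keep it upright, and set both vial and lid down without dropping them.

Things in the scene. Friction and masses are not known exactly. Their poses are not given: they have to be found in the camera images.
- box: White open square box, fixed: 136 x 136 mm outside, 67 mm high, walls 8 mm, opening 120 x 120 mm, inner floor 8 mm up. Low dividers (to 43 mm) make 3 x 3 pockets 40 mm apart. Holds four short vials (28 mm wide, 46 mm tall, below the rim) and the tall one. Origin: centre of its underside; x, y along its sides, z up.
- tall_vial_mid (a point): Middle of the tall amber glass vial with blue cap, upright in a pocket of the box: 28 mm diameter, 130 mm tall, the glass straight up to 47 mm above this point, then the cap (24 mm wide); z along its axis. 90 g. Its top is 71 mm above the rim; gripped 27 mm above this point, fingers clear the rim. A like vial standing alone on the bench is not part of the job.
- tray_free (a point): Centre of the floor (4 mm above the bench) of the free half of a shallow white tray, fixed: 100 (x) x 160 (y) mm, 30 mm high, walls 4 mm, divided in two across the middle. The free half, on its +y side, is 92 (x) x 74 (y) mm inside; the other half holds two short vials, 46 mm tall. Axes as the tray's.
- lid_grip (a point): Grip point in the upright bar (16 mm in x, pinch these; 60 mm in y; 40 mm high) in the middle of the large white lid, flat on the bench. Plate 150 x 150 x 5 mm; under it an 8 mm rib, 100 x 100 mm. Point: 15 mm below bar top, 25 above plate top, 38 above rib foot; seated, 97 mm above the box's underside; any quarter turn fits. z up. 160 g. The small lid (86 mm) is another box's.
There are look-alikes about, which are no part of the job. What is shaped like the part that bears tall_vial_mid but red is not meant.

How it is judged:
By the outcome, as a careful person would: the job done as asked, in the order asked, and still so for the second after the job is handed in, with the robot touching nothing.
It also fails if it takes over 58 s, if anything falls off the work surface, if the arm or the gripper's body presses on something with over 40 N, if the wrist force passes 120 N, or if a joint passes its speed limit or range.

### The arm

A 6-joint arm with a two-finger parallel gripper is mounted at the origin on the work surface. World frame = base frame: x ahead of the robot, y to its left, z up, the work surface at z = 0. Lengths are in m, angles in rad, forces in N, time in s.
With the tool pointing down it reaches from about 0.3 to 0.875 m from the base axis. Payload 6.4 kg.
Tool frame: the origin (TCP) lies on the centre line of the jaws, within the pads' length; the fingertips stand 17 mm ahead of it and the grasp point (between the pads) lies 2 mm behind it; z points along the fingers, x is the direction in which the jaws open and shut, and the axes are right-handed (so a half turn about z gives the same grasp; the last joint's range is limited). The gripper opens to 88 mm and grips with 3 to 60 N. Pads are 18 mm wide; open, the fingers measure 123 mm over their backs; the gripper's body (75 mm by 187 mm) begins 45 mm behind the grasp point.
Start: joints at [-1.315, 0.181, 1.607, -0, 1.354, -0.206], TCP at [0.256, -0.515, 0.256] pointing down, gripper open.
Joint ranges: [-2.99, 2.99], [-0.89, 2.07], [0.3, 2.58], [-1.14, 4.28], [0, 2.63], [-3.12, 3.12]. Speed limits (rad/s): [2.57, 2.57, 3.01, 3.14, 3.14, 3.14].

### API

Orientations are given as a 3x3 rotation matrix whose columns are the frame's x, y, z axes.
In Python, from rig import robot gives the robot as it stands. The module is installed in compiled form; this text tells all that it offers.
- The arm moves only by the tool arm_command, never from a script. Its argument "increments" is a list of rows, each a list of 5 numbers: the shift along the tool's x, y, z in m, then the turn about the tool's z in rad, then the opening, from 0 (shut) to 1 (fully open). A call has 1 to 8 rows; each row is the pose to reach, as a shift and turn from the pose measured when the call began, along the tool's axes at that moment; what a row does not reach only later rows make up. A row lasts 1/8 s, in which the tool goes at most 62.5 mm and 10.7 degrees, less where a joint would pass 70% of its speed; a pose out of reach is approached as far as the arm can. A call with a gripper value outside its range is refused whole. The fingers move at their own pace and stop on an object; the grip force is fixed at half the most. Time passes only in rows, so rows that repeat a pose let the fingers close. It gives the time, the measured TCP pose, the force and the opening at its end, in the units of the state.
- robot.read_state(): the state, without advancing time (a new reading comes with each control period).
- robot.capture(name): name is "scene" or "top" or "wrist"; returns the picture (480x640x3 uint8, red, green, blue); there is no depth.
- robot.calibration(name): a dict with "mtx" (3x3 intrinsics, pixels), "rvec" (rotation vector, rad) and "tvec" (3), from world to camera coordinates, as OpenCV has them. Camera axes: x right, y down, z forward; pixel columns grow to the right and rows downward; lengths in m; the calibration is good to about 2 mm. A picture is of the moment at which its call begins: read the wrist's pose just before it. calibration takes no time and is no camera call; for the wrist camera it gives the pose at the moment of the call.
- robot.sign_off(): hands the job in, once; it reports no verdict.
The state is a dict: "t": time; "qpos": joint angles; "qvel": joint speeds; "joint_efforts": joint torques, N m; "tool_pos": TCP position; "tool_rot": TCP orientation; "ft_force": force on the tool from outside, world axes, zero at the start; "ft_torque": the same for the moment, N m; "grip_width": finger opening in m.
Only numpy, scipy, OpenCV 4.12 (cv2) and the standard library are available. Lean on these libraries where they do the work, as an engineer would, in place of code of your own. Each camera call takes 0.05 s, during which the arm holds its last target. There are 200 camera calls.

## Working session

There is one attempt and no reset: what is moved stays moved. The work goes in short steps, Python scripts to look and compute and a tool call to move; the robot and the scene stay as the last step left them, time stands still between calls to the robot, and variables do not carry over. Pictures are saved under pics/ and viewed, about 8 in all and at most 12, crops included, and the job is handed in when it is done.

Besides the shell and the picture viewer there is one more tool, called by a JSON object that holds its "name" and its "arguments". arm_command: Moves the arm, as the interface text tells. Its arguments: {"type":"object","properties":{"increments":{"type":"array","items":{"type":"array","items":{"type":"number"}}}},"required":["increments"]}

```bash
mkdir -p pics
cat > h.py <<'E'
import numpy as np, cv2
from rig import robot
def cal(n):
    c=robot.calibration(n); R=cv2.Rodrigues(np.array(c["rvec"],float))[0]; return np.array(c["mtx"]),R,np.array(c["tvec"],float).ravel()
def ray(c,uv):
    K,R,t=c; d=R.T@np.linalg.solve(K,[uv[0],uv[1],1]); return -R.T@t,d
def atz(c,uv,z):
    o,d=ray(c,uv); return o+d*(z-o[2])/d[2]
def proj(c,p):
    K,R,t=c; q=K@(R@np.array(p)+t); return q[:2]/q[2]
def tool(p):  # world point -> shift in tool axes
    s=robot.read_state(); return np.array(s["tool_rot"]).T@(np.array(p)-s["tool_pos"])
def snap(n,f):
    im=robot.capture(n); cv2.imwrite(f"pics/{f}.png",im[:,:,::-1]); return im
E
python3 - <<'E'
from h import *
a=snap("top","top0");b=snap("scene","scene0")
np.set_printoptions(precision=4,suppress=True)
for n in("top","scene","wrist"):
    c=cal(n);print(n,c[0].ravel(),-c[1].T@c[2],c[1][2])
print(robot.read_state())
E
```

```text
top [465.9797   0.     319.056    0.     465.9797 241.0062   0.       0.
   1.    ] [0.4152 0.0051 0.871 ] [ 0.1928 -0.0173 -0.9811]
scene [539.3773   0.     318.5667   0.     539.3773 230.9199   0.       0.
   1.    ] [1.1104 0.1889 0.5532] [-0.7371 -0.2613 -0.6232]
wrist [369.8449   0.     321.0894   0.     369.8449 237.7888   0.       0.
   1.    ] [ 0.329  -0.4782  0.3854] [-0.2841 -0.1393 -0.9486]
{'t': 0.1, 'qpos': array([-1.3154,  0.1815,  1.6079,  0.    ,  1.3538, -0.2063]), 'qvel': array([-0.0011, -0.002 , -0.0014,  0.0006,  0.0002, -0.0008]), 'joint_efforts': array([  0.0004, -43.4822, -34.2695,   0.0705,   0.034 ,  -0.    ]), 'tool_pos': array([ 0.2561, -0.5143,  0.2549]), 'tool_rot': array([[ 0.4455, -0.8953, -0.0004],
       [-0.8953, -0.4455,  0.0015],
       [-0.0015, -0.0003, -1.    ]]), 'ft_force': array([ 0.2492, -0.1225, -0.457 ]), 'ft_torque': array([0.0156, 0.0017, 0.0077]), 'grip_width': 0.08845155182586908}
```

View pics/top0.png

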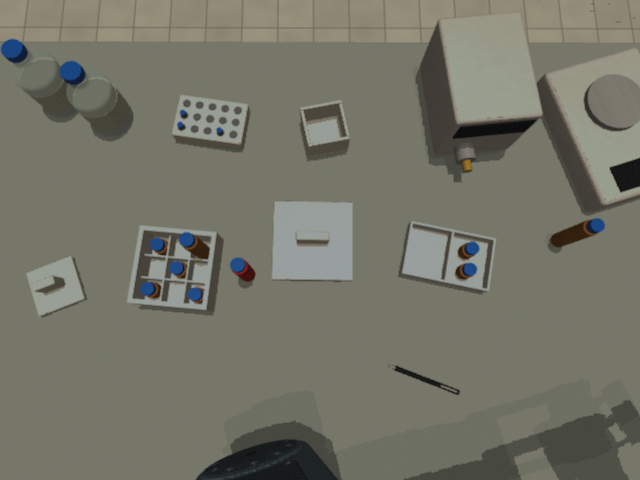

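View pics/scene0.png

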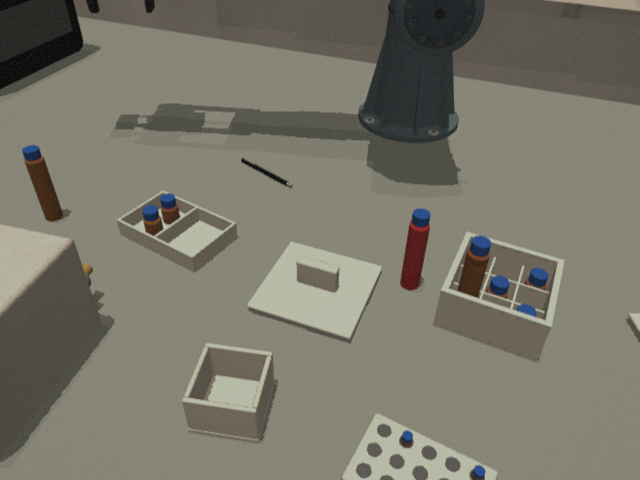

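The top view shows the box at about (173,268), with the tall vial's cap at (188,241) in its far-right pocket. The red look-alike is at (243,270), the large lid at (313,241), and the tray at (449,257) with its left half free. Next I'll enlarge these three.

Run:
```python
import cv2,numpy as np
a=cv2.imread("pics/top0.png")
f=lambda x,y,w,h,s:cv2.resize(a[y:y+h,x:x+w],None,fx=s,fy=s,interpolation=cv2.INTER_CUBIC)
t=f(120,215,100,100,4);l=f(263,192,100,100,4);r=f(395,215,110,80,4)
c=np.zeros((400,800,3),np.uint8);c[:,:400]=t;c[:,400:]=l
for i in range(0,400,40):
  for j in (0,400):
    c[i,j:j+400:4]=(0,255,255);c[::4,j+i]=(0,255,255)
cv2.imwrite("pics/c1.png",c)
```

```text
(no output)
```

View pics/c1.png

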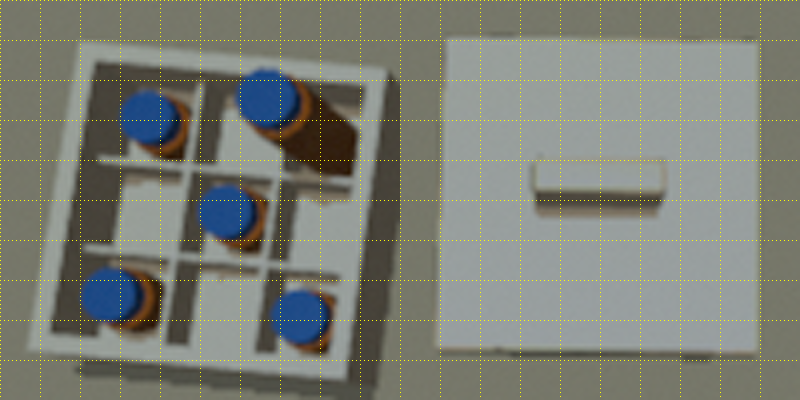

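```bash
cat > m.py <<'E'
from h import *
np.set_printoptions(precision=4,suppress=True)
c=cal("top")
def quad(px,z,s=4,o=(0,0)):
    P=np.array([atz(c,np.array(p)/s+o,z)[:2] for p in px]); e=P-np.roll(P,-1,0)
    # TL TR BR BL: top edge TL-TR is box +y dir, left edge TL-BL is +x
    y=e[0]-e[2]; x=-(e[1]*-1-e[3]*-1) if 0 else (e[1]-e[3])
    print("centre",P.mean(0),"yaw from x",np.degrees(np.arctan2(x[1],x[0])),"from y",np.degrees(np.arctan2(-y[0],y[1])),"sides",np.linalg.norm(e,axis=1)); return P
print("box");quad([(80,43),(388,68),(348,380),(28,352)],.067,4,(120,215))
print("lid");quad([(46,38),(357,38),(357,352),(37,348)],.013,4,(263,192))
print("bar");quad([(133,158),(264,160),(262,192),(133,192)],.053,4,(263,192))
print("tray");quad([(412,222),(495,238),(488,291),(403,275)],.03,1)
print("vial",atz(c,np.array([267,98])/4+(120,215),.138))
s=cal("scene");print("vial scene",atz(s,(480.5,243),.138))
E
python3 m.py
python3 -c "
from h import *
print(tool([.46,.2,.25]))"
```

```text
box
centre [0.5285 0.2444] yaw from x -5.367511913781258 from y -5.179117708076527 sides [0.1359 0.1364 0.1368 0.1355]
lid
centre [0.5861 0.0016] yaw from x -1.1193344142932176 from y -0.6250556082939753 sides [0.1484 0.1504 0.1477 0.1481]
bar
centre [0.5854 0.0024] yaw from x -1.9849921578865344 from y -0.7103291540022689 sides [0.0588 0.0147 0.0577 0.0156]
tray
centre [ 0.5509 -0.249 ] yaw from x -11.974043493153404 from y -11.287775587035684 sides [0.1561 0.1001 0.1562 0.1012]
vial [0.5627 0.2035 0.138 ]
vial scene [0.5676 0.2053 0.138 ]
[-0.54869837 -0.50079141  0.00589744]
```

{"name": "arm_command", "arguments": {"increments": [[-0.504,-0.596,0.005,-1.02,1],[-0.504,-0.596,0.005,-1.02,1],[-0.504,-0.596,0.005,-1.02,1],[-0.504,-0.596,0.005,-1.02,1],[-0.504,-0.596,0.005,-1.02,1],[-0.504,-0.596,0.005,-1.02,1],[-0.504,-0.596,0.005,-1.02,1],[-0.504,-0.596,0.005,-1.02,1]]}}

```text
t: 1.1
tool_pos: [0.4543, -0.0535, 0.2526]
tool_rot: [[0.996, -0.089, -0.0], [-0.089, -0.996, 0.001], [-0.0, -0.001, -1.0]]
ft_force: [-0.0, -1.2, 0.1]
grip_width: 0.0881
```

{"name": "arm_command", "arguments": {"increments": [[0.088,-0.264,0,0,1],[0.088,-0.264,0,0,1],[0.088,-0.264,0,0,1],[0.088,-0.264,0,0,1],[0.088,-0.264,0,0,1],[0.088,-0.264,0,0,1]]}}

```text
t: 1.85
tool_pos: [0.5653, 0.2035, 0.252]
tool_rot: [[0.996, -0.086, -0.001], [-0.086, -0.996, 0.001], [-0.001, -0.001, -1.0]]
ft_force: [0.1, -0.0, 0.1]
grip_width: 0.0878
```

Run:
```python
from h import *
np.set_printoptions(precision=4,suppress=True)
c=cal("wrist"); np.savez("w1.npz",K=c[0],R=c[1],t=c[2])
a=snap("wrist","w1");b=snap("top","top1")
s=robot.read_state();print(s["tool_pos"],s["qvel"].max())
```

```text
[0.5649 0.2012 0.2522] 0.012330283083432802
```

View pics/w1.png

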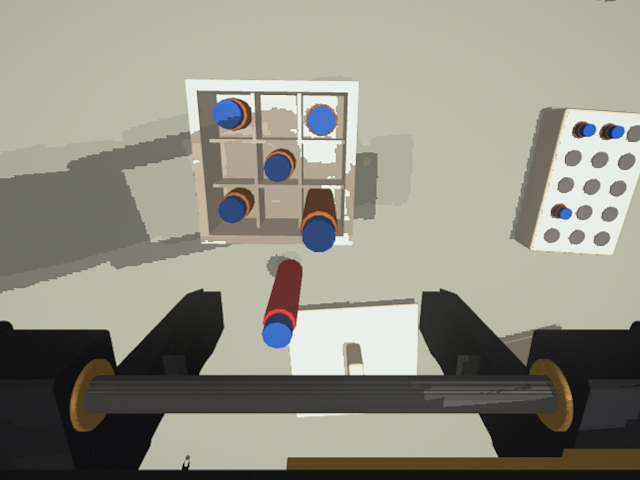

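The wrist view shows the tall vial's cap top at (319,236) and the red one's at (278,335). The box's rim corners are at (186,80), (358,82), (353,244) and (201,243).

Run:
```python
from h import *
np.set_printoptions(precision=4,suppress=True)
w=np.load("w1.npz");c=(w["K"],w["R"],w["t"])
print("cap",atz(c,(319,236),.138),"red",atz(c,(278,335),.13))
P=np.array([atz(c,p,.067)[:2] for p in[(186,80),(358,82),(353,244),(201,243)]]);print(P,P.mean(0))
p=atz(c,(319,236),.138)
print(tool([p[0],p[1],.098]))
```

```text
cap [0.5627 0.2056 0.138 ] red [0.523  0.1239 0.13  ]
[[0.4671 0.3203]
 [0.602  0.3072]
 [0.5901 0.1723]
 [0.4533 0.185 ]] [0.5281 0.2462]
[-0.0023 -0.0041  0.1542]
```

{"name": "arm_command", "arguments": {"increments": [[-0.002,-0.003,0.05,0,1],[-0.002,-0.003,0.1,0,1],[-0.002,-0.003,0.14,0,1],[-0.002,-0.003,0.154,0,1],[-0.002,-0.003,0.154,0,1],[-0.002,-0.003,0.154,0,0.25],[-0.002,-0.003,0.154,0,0.15],[-0.002,-0.003,0.154,0,0.15]]}}

```text
t: 2.95
tool_pos: [0.5636, 0.2046, 0.0994]
tool_rot: [[0.996, -0.088, 0.0], [-0.088, -0.996, 0.001], [0.0, -0.001, -1.0]]
ft_force: [-0.4, 0.1, -0.7]
grip_width: 0.06
```

{"name": "arm_command", "arguments": {"increments": [[0,0,0,0,0.1],[0,0,0,0,0.1],[0,0,0,0,0.1],[0,0,0,0,0.1]]}}

```text
t: 3.45
tool_pos: [0.5635, 0.2047, 0.0993]
tool_rot: [[0.996, -0.088, 0.0], [-0.088, -0.996, 0.001], [0.0, -0.001, -1.0]]
ft_force: [0.1, 0.1, 0.9]
grip_width: 0.0274
```

{"name": "arm_command", "arguments": {"increments": [[0,0,-0.01,0,0],[0,0,-0.03,0,0],[0,0,-0.06,0,0],[0,0,-0.1,0,0],[0,0,-0.13,0,0],[0,0,-0.15,0,0],[0,0,-0.15,0,0]]}}

```text
t: 4.32
tool_pos: [0.5648, 0.2048, 0.2528]
tool_rot: [[0.996, -0.088, 0.006], [-0.088, -0.996, 0.002], [0.006, -0.002, -1.0]]
ft_force: [0.0, -0.3, -1.1]
grip_width: 0.0269
```

Run:
```python
from h import *
np.set_printoptions(precision=4,suppress=True)
s=robot.read_state();print(s["tool_pos"],s["grip_width"],s["ft_force"])
a=snap("wrist","w2");b=snap("top","top2")[:,:,::-1]
f=lambda x,y,w,h,k:cv2.resize(b[y:y+h,x:x+w],None,fx=k,fy=k,interpolation=cv2.INTER_CUBIC)
t=np.zeros((480,800,3),np.uint8);t[:400,:400]=cv2.resize(a[100:400,120:520,::-1],(400,300)).repeat(1,0) if 0 else 0
t[:300,:400]=a[100:400,120:520,::-1];t[:320,400:]=f(395,215,100,80,4)
cv2.imwrite("pics/c2.png",t)
```

```text
[0.5648 0.2048 0.2528] 0.026908844542722393 [ 0.0116 -0.3211 -1.1421]
```

View pics/c2.png

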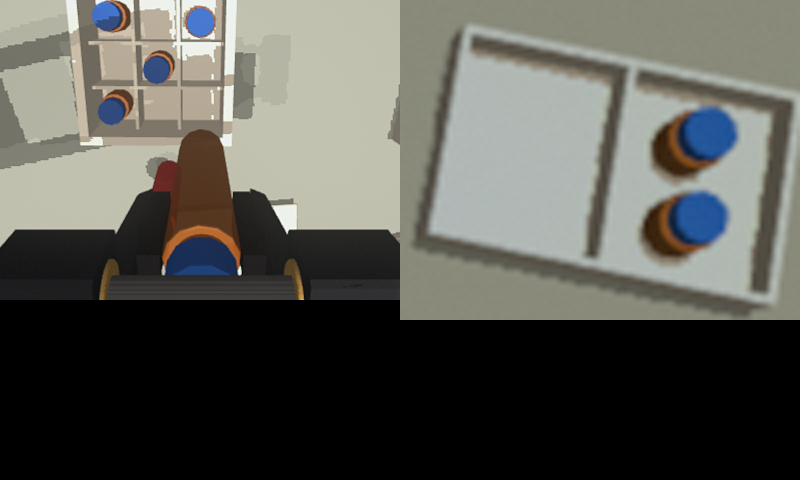

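Run:
```python
import re
src=open("m.py").read().split('print("box")')[0];exec(src)
P=quad([(65,25),(402,93),(375,303),(16,244)],.03,4,(395,215))
m=P.mean(0); a=np.radians(-11.5); R=np.array([[np.cos(a),-np.sin(a)],[np.sin(a),np.cos(a)]])
f=m+R@[0,.039]; print(f)
# floor outline of free half centre directly
Q=np.array([atz(c,np.array(p)/4+(395,215),.004)[:2] for p in[(70,52),(213,82),(190,255),(35,233)]]);print(Q,Q.mean(0))
print(tool([f[0],f[1],.25]))
```

```text
centre [ 0.5509 -0.2474] yaw from x -13.354318399481256 from y -10.851829849746338 sides [0.1586 0.0991 0.1644 0.1057]
[ 0.5586 -0.2092]
[[ 0.6101 -0.1892]
 [ 0.5951 -0.257 ]
 [ 0.5124 -0.241 ]
 [ 0.5232 -0.1686]] [ 0.5602 -0.214 ]
[ 0.0318  0.4125 -0.0008]
```

{"name": "arm_command", "arguments": {"increments": [[0.002,0.02,0,0,0],[0.005,0.06,0,0,0],[0.009,0.11,0,0,0],[0.013,0.165,0,0,0],[0.017,0.22,0,0,0],[0.022,0.275,0,0,0],[0.026,0.325,0,0,0],[0.029,0.365,0,0,0]]}}

```text
t: 5.42
tool_pos: [0.5585, -0.1647, 0.248]
tool_rot: [[0.996, -0.09, -0.001], [-0.09, -0.996, 0.001], [-0.002, -0.001, -1.0]]
ft_force: [0.5, -0.2, -1.3]
grip_width: 0.0272
```

Run:
```python
from h import *
np.set_printoptions(precision=4,suppress=True)
s=robot.read_state();print(s["tool_pos"],s["tool_rot"],s["grip_width"],tool([.559,-.21,.1]))
```

```text
[ 0.5585 -0.1647  0.248 ] [[ 0.9959 -0.0901 -0.0014]
 [-0.0901 -0.9959  0.0013]
 [-0.0015 -0.0012 -1.    ]] 0.02723627836374685 [0.0048 0.0452 0.148 ]
```

{"name": "arm_command", "arguments": {"increments": [[0.003,0.025,0,0,0],[0.005,0.04,0,0,0],[0.005,0.045,0.02,0,0],[0.005,0.045,0.06,0,0],[0.005,0.045,0.1,0,0],[0.005,0.045,0.13,0,0],[0.005,0.045,0.142,0,0],[0.005,0.045,0.142,0,0]]}}

```text
t: 6.42
tool_pos: [0.5587, -0.2088, 0.1048]
tool_rot: [[0.996, -0.089, -0.003], [-0.089, -0.996, 0.003], [-0.004, -0.002, -1.0]]
ft_force: [0.3, 1.0, -0.6]
grip_width: 0.0273
```

Run:
```python
from h import *
np.set_printoptions(precision=4,suppress=True)
s=robot.read_state();print(s["tool_pos"],s["tool_rot"][:,2],s["ft_force"])
a=snap("wrist","w3");b=snap("scene","s3")[:,:,::-1]
t=np.hstack([a[:,100:500,::-1][:400],cv2.resize(b[120:280,90:250],(400,400),interpolation=cv2.INTER_CUBIC)])
cv2.imwrite("pics/c3.png",t)
```

```text
[ 0.5587 -0.2088  0.1048] [-0.0033  0.0026 -1.    ] [ 0.282   1.0415 -0.5752]
```

View pics/c3.png

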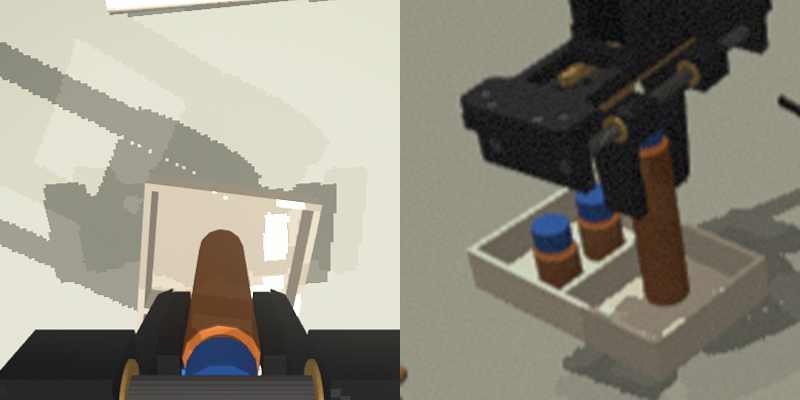

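Both views show the vial upright and well inside the free half of the tray. Next I lower it gently until I feel contact.

{"name": "arm_command", "arguments": {"increments": [[0,0,0.003,0,0],[0,0,0.006,0,0],[0,0,0.007,0,0],[0,0,0.008,0,0],[0,0,0.008,0,0],[0,0,0.008,0,0]]}}

```text
t: 7.28
tool_pos: [0.56, -0.2098, 0.099]
tool_rot: [[0.996, -0.09, 0.0], [-0.09, -0.996, 0.001], [-0.0, -0.001, -1.0]]
ft_force: [0.3, 0.0, -1.2]
grip_width: 0.0273
```

{"name": "arm_command", "arguments": {"increments": [[0,0,0.002,0,0],[0,0,0.003,0,0],[0,0,0.004,0,0],[0,0,0.004,0,0]]}}

```text
t: 7.78
tool_pos: [0.5601, -0.2099, 0.0953]
tool_rot: [[0.996, -0.09, 0.0], [-0.09, -0.996, 0.0], [0.0, -0.0, -1.0]]
ft_force: [-1.0, 0.4, 2.9]
grip_width: 0.0272
```

{"name": "arm_command", "arguments": {"increments": [[0,0,0,0,0.4],[0,0,0,0,0.5],[0,0,0,0,0.7],[0,0,0,0,0.8],[0,0,-0.02,0,0.8],[0,0,-0.06,0,0.8],[0,0,-0.11,0,0.8],[0,0,-0.15,0,0.8]]}}

```text
t: 8.78
tool_pos: [0.5605, -0.2102, 0.2493]
tool_rot: [[0.996, -0.09, 0.003], [-0.09, -0.996, -0.001], [0.003, 0.001, -1.0]]
ft_force: [1.1, 0.3, -0.5]
grip_width: 0.0706
```

Run:
```python
from h import *
np.set_printoptions(precision=4,suppress=True)
s=robot.read_state();R=s["tool_rot"];print(s["tool_pos"],np.degrees(np.arctan2(R[1,0],R[0,0])),s["grip_width"],tool([.586,.002,.25]))
```

```text
[ 0.5605 -0.2102  0.2493] -5.1397105207263305 0.0706153338660548 [ 0.0063 -0.2137 -0.001 ]
```

{"name": "arm_command", "arguments": {"increments": [[0.001,-0.03,0,-0.02,0.8],[0.003,-0.09,0,-0.04,0.8],[0.005,-0.15,0,-0.075,0.8],[0.006,-0.195,0,-0.075,0.8],[0.006,-0.212,0,-0.075,0.8],[0.006,-0.214,0,-0.075,0.8],[0.006,-0.214,0,-0.075,0.8]]}}

```text
t: 9.65
tool_pos: [0.5857, 0.0012, 0.2494]
tool_rot: [[1.0, -0.016, 0.003], [-0.016, -1.0, -0.002], [0.003, 0.002, -1.0]]
ft_force: [0.3, 0.5, 0.3]
grip_width: 0.0705
```

Run:
```python
from h import *
np.set_printoptions(precision=4,suppress=True)
s=robot.read_state();c=cal("wrist"); np.savez("w4.npz",K=c[0],R=c[1],t=c[2])
R=s["tool_rot"];print(s["tool_pos"],np.degrees(np.arctan2(R[1,0],R[0,0])))
a=snap("wrist","w4");b=snap("top","top4");snap("scene","s4")
for p in [(.586,.002,.013),(.586,.002,.053)]:print(proj(c,p))
t=cv2.resize(a[60:360,120:520,::-1],(800,600),interpolation=cv2.INTER_CUBIC)
t[400:,600:]=cv2.resize(b[215:295,395:495,::-1],(200,200))
cv2.imwrite("pics/c4.png",t)
```

```text
[0.5857 0.0012 0.2494] -0.894814429471186
[321.7639 198.7925]
[321.9525 208.3982]
```

View pics/c4.png

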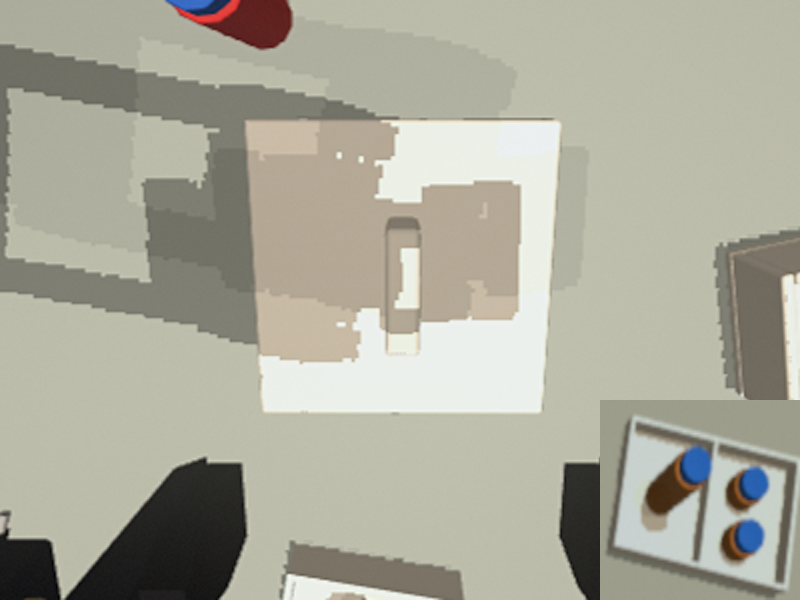

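Run:
```python
from h import *
np.set_printoptions(precision=4,suppress=True)
w=np.load("w4.npz");c=(w["K"],w["R"],w["t"])
g=lambda p,z:atz(c,np.array(p)/2+(120,60),z)[:2]
P=np.array([g(p,.013) for p in[(246,121),(560,121),(541,412),(263,412)]]);print(P,P.mean(0))
e=P-np.roll(P,-1,0);print(np.linalg.norm(e,axis=1),np.degrees(np.arctan2(e[1][0],e[1][1])),[np.degrees(np.arctan2(*( -e[0][::-1]))),np.degrees(np.arctan2(*(e[2][::-1])))])
B=[g(p,.053) for p in[(386,228),(420,228),(420,354),(387,354)]];print(B,np.mean(B,0))
print(tool([.586,.001,.036]))
```

```text
[[ 0.5127  0.0785]
 [ 0.6611  0.0762]
 [ 0.6587 -0.0727]
 [ 0.5095 -0.0702]] [0.5855 0.003 ]
[0.1484 0.1489 0.1492 0.1488] 0.9352966842610445 [np.float64(-0.8997501993385804), np.float64(-0.9590451022223442)]
[array([0.5786, 0.0332]), array([0.5936, 0.033 ]), array([ 0.5931, -0.0255]), array([ 0.5777, -0.0252])] [0.5857 0.0039]
[-0.0002 -0.0004  0.213 ]
```

{"name": "arm_command", "arguments": {"increments": [[0,-0.002,0.05,0,0.8],[0,-0.002,0.11,0,0.7],[0,-0.002,0.16,0,0.6],[0,-0.002,0.195,0,0.6],[0,-0.002,0.208,0,0.6],[0,-0.002,0.212,0,0.6],[0,-0.002,0.212,0,0.6]]}}

```text
t: 10.68
tool_pos: [0.5874, 0.0021, 0.0384]
tool_rot: [[1.0, -0.017, 0.005], [-0.017, -1.0, -0.002], [0.005, 0.002, -1.0]]
ft_force: [-0.4, -0.4, -0.3]
grip_width: 0.0525
```

{"name": "arm_command", "arguments": {"increments": [[0,0,0,0,0.1],[0,0,0,0,0.1],[0,0,0,0,0],[0,0,0,0,0],[0,0,0,0,0],[0,0,0,0,0],[0,0,0,0,0]]}}

```text
t: 11.55
tool_pos: [0.5874, 0.0022, 0.0385]
tool_rot: [[1.0, -0.017, 0.005], [-0.017, -1.0, -0.002], [0.005, 0.002, -1.0]]
ft_force: [-1.7, 0.9, 4.2]
grip_width: 0.0158
```

{"name": "arm_command", "arguments": {"increments": [[0,0,-0.008,0,0],[0,0,-0.025,0,0],[0,0,-0.06,0,0],[0,0,-0.1,0,0],[0,0,-0.145,0,0],[0,0,-0.185,0,0],[0,0,-0.205,0,0],[0,0,-0.215,0,0]]}}

```text
t: 12.55
tool_pos: [0.5868, 0.0025, 0.256]
tool_rot: [[1.0, -0.017, 0.008], [-0.017, -1.0, -0.003], [0.008, 0.002, -1.0]]
ft_force: [0.1, -0.7, -1.4]
grip_width: 0.0154
```

Run:
```python
from h import *
np.set_printoptions(precision=4,suppress=True)
s=robot.read_state();R=s["tool_rot"];print(s["tool_pos"],R[:,2],np.degrees(np.arctan2(R[1,0],R[0,0])),s["grip_width"],s["ft_force"],tool([.5285,.245,.25]))
```

```text
[0.5868 0.0025 0.256 ] [ 0.0081 -0.0026 -1.    ] -0.9630507578397758 0.015398322596493666 [ 0.0828 -0.6545 -1.4089] [-0.0625 -0.2415  0.0049]
```

{"name": "arm_command", "arguments": {"increments": [[-0.006,-0.02,0,0.02,0],[-0.016,-0.06,0,0.04,0],[-0.028,-0.11,0,0.06,0],[-0.041,-0.16,0,0.076,0],[-0.052,-0.2,0,0.076,0],[-0.06,-0.23,0,0.076,0],[-0.062,-0.24,0,0.076,0],[-0.062,-0.241,0,0.076,0]]}}

```text
t: 13.55
tool_pos: [0.5288, 0.2445, 0.2546]
tool_rot: [[0.996, -0.092, 0.007], [-0.092, -0.996, -0.003], [0.008, 0.002, -1.0]]
ft_force: [0.9, -0.7, -0.1]
grip_width: 0.0159
```

Run:
```python
from h import *
np.set_printoptions(precision=4,suppress=True)
s=robot.read_state();R=s["tool_rot"];print(s["tool_pos"],R[:,2],np.degrees(np.arctan2(R[1,0],R[0,0])),s["grip_width"],tool([.5285,.2445,.14]))
```

```text
[0.5288 0.2445 0.2546] [ 0.0075 -0.0032 -1.    ] -5.271208886904985 0.01590617929520849 [-0.0012 -0.0003  0.1146]
```

{"name": "arm_command", "arguments": {"increments": [[-0.001,0,0.02,0,0],[-0.001,0,0.055,0,0],[-0.001,0,0.09,0,0],[-0.001,0,0.115,0,0],[-0.001,0,0.127,0,0],[-0.001,0,0.131,0,0],[-0.001,0,0.131,0,0]]}}

```text
t: 14.42
tool_pos: [0.5294, 0.2439, 0.1243]
tool_rot: [[0.996, -0.092, 0.009], [-0.092, -0.996, -0.003], [0.009, 0.002, -1.0]]
ft_force: [0.7, 0.2, -0.3]
grip_width: 0.0158
```

Run:
```python
from h import *
np.set_printoptions(precision=4,suppress=True)
s=robot.read_state();R=s["tool_rot"];p=s["tool_pos"];print(p,R[:,2],np.degrees(np.arctan2(R[1,0],R[0,0])),s["ft_force"])
a=snap("scene","s5")[:,:,::-1]; c=cal("wrist");w=snap("wrist","w5")[:,:,::-1]; np.savez("w5.npz",K=c[0],R=c[1],t=c[2])
t=np.zeros((600,800,3),np.uint8);t[:450]=np.hstack([cv2.resize(a[190:370,420:580],(400,450),interpolation=cv2.INTER_CUBIC),cv2.resize(w,(400,300)).copy() if 0 else np.vstack([cv2.resize(w,(400,300)),np.zeros((150,400,3),np.uint8)])])
cv2.imwrite("pics/c5.png",t[:450])
```

```text
[0.5294 0.2439 0.1243] [ 0.0086 -0.003  -1.    ] -5.2968280206295155 [ 0.735   0.1713 -0.3332]
```

View pics/c5.png

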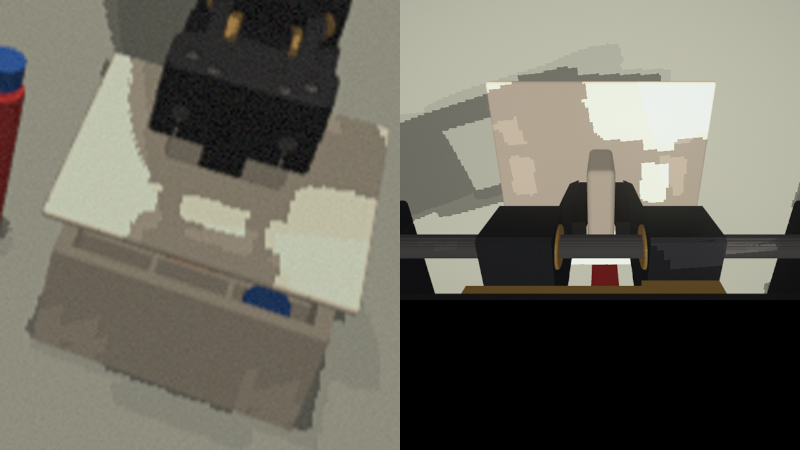

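Run:
```python
from h import *
np.set_printoptions(precision=4,suppress=True)
c=cal("scene")
P=np.array([atz(c,np.array(p)/2.5+(420,190),.0988)[:2] for p in[(43,210),(359,306),(389,126),(118,55)]]);print(P,P.mean(0))
e=P-np.roll(P,-1,0);print(np.linalg.norm(e,axis=1),np.degrees(np.arctan2(e[:,1],e[:,0])))
# predicted box rim near corners in the crop for comparison
a=np.radians(-5.3);R=np.array([[np.cos(a),-np.sin(a)],[np.sin(a),np.cos(a)]])
for v in[(.068,-.068),(.068,.068)]:
    q=R@v+[.5284,.2452];print((proj(c,[*q,.067])-[420,190])*2.5,(proj(c,[*q,0])-[420,190])*2.5)
```

```text
[[0.598  0.1644]
 [0.6081 0.3128]
 [0.4625 0.326 ]
 [0.4527 0.1801]] [0.5303 0.2458]
[0.1487 0.1462 0.1462 0.1461] [-93.8988  -5.179   86.1655 173.8529]
[ 49.2936 248.6663] [ 29.422  336.6692]
[325.4524 339.9235] [287.5447 428.0989]
```

The lid hangs square over the box, with a gap all round. Its centre agrees with the box's to about 1–2 mm, so I'm lowering it now.

{"name": "arm_command", "arguments": {"increments": [[-0.001,0,0.007,0,0],[-0.001,0,0.014,0,0],[-0.001,0,0.019,0,0],[-0.001,0,0.022,0,0],[-0.001,0,0.024,0,0],[-0.001,0,0.024,0,0]]}}

```text
t: 15.28
tool_pos: [0.5287, 0.2442, 0.1006]
tool_rot: [[0.996, -0.092, 0.009], [-0.092, -0.996, -0.003], [0.009, 0.002, -1.0]]
ft_force: [-0.8, 0.3, -1.8]
grip_width: 0.0158
```

{"name": "arm_command", "arguments": {"increments": [[0,0,0.002,0,0],[0,0,0.003,0,0],[0,0,0.003,0,0],[0,0,0.003,0,0]]}}

```text
t: 15.78
tool_pos: [0.5288, 0.2442, 0.0978]
tool_rot: [[0.996, -0.092, 0.009], [-0.092, -0.996, -0.003], [0.01, 0.002, -1.0]]
ft_force: [-0.5, -0.4, 1.4]
grip_width: 0.0153
```

{"name": "arm_command", "arguments": {"increments": [[0,0,0.001,0,0],[0,0,0.002,0,0],[0,0,0.002,0,0]]}}

```text
t: 16.15
tool_pos: [0.529, 0.2442, 0.0975]
tool_rot: [[0.996, -0.092, 0.009], [-0.092, -0.996, -0.003], [0.01, 0.002, -1.0]]
ft_force: [-6.2, -2.3, 13.2]
grip_width: 0.0158
```

Contact is at the expected seated height, 0.0975. I'm opening the fingers gently and retreating.

{"name": "arm_command", "arguments": {"increments": [[0,0,0,0,0.25],[0,0,0,0,0.35],[0,0,0,0,0.45],[0,0,0,0,0.5],[0,0,0,0,0.5],[0,0,-0.01,0,0.5],[0,0,-0.04,0,0.5],[0,0,-0.08,0,0.5]]}}

```text
t: 17.15
tool_pos: [0.5276, 0.2443, 0.178]
tool_rot: [[0.996, -0.092, 0.008], [-0.092, -0.996, -0.003], [0.008, 0.003, -1.0]]
ft_force: [-0.2, -0.2, 0.3]
grip_width: 0.0439
```

{"name": "arm_command", "arguments": {"increments": [[0,0,-0.06,0,0.5],[-0.03,0.05,-0.1,0,0.5],[-0.07,0.11,-0.11,0,0.5],[-0.11,0.17,-0.11,0,0.5],[-0.15,0.23,-0.11,0,0.5],[-0.15,0.25,-0.11,0,0.5],[-0.15,0.25,-0.11,0,0.5]]}}

```text
t: 18.02
tool_pos: [0.3536, 0.0068, 0.2885]
tool_rot: [[0.995, -0.098, 0.01], [-0.098, -0.995, -0.005], [0.011, 0.004, -1.0]]
ft_force: [0.5, -0.2, -0.1]
grip_width: 0.044
```

Run:
```python
from h import *
a=snap("scene","s6")[:,:,::-1];b=snap("top","top6")[:,:,::-1]
f=lambda im,x,y,w,h:cv2.resize(im[y:y+h,x:x+w],(400,300),interpolation=cv2.INTER_CUBIC)
cv2.imwrite("pics/c6.png",np.vstack([np.hstack([f(a,400,215,200,150),f(b,105,205,140,105)]),np.hstack([f(a,90,115,200,150),f(b,385,205,140,105)])]))
```

```text
(no output)
```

View pics/c6.png

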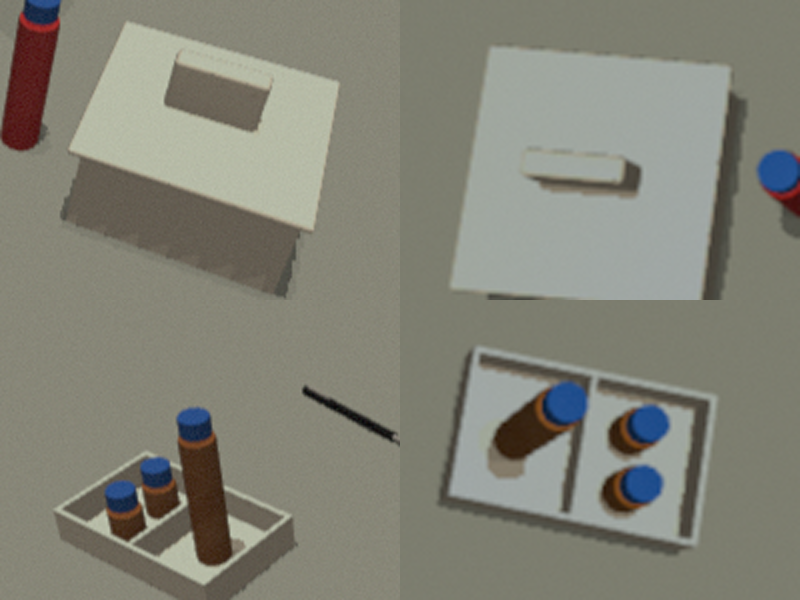

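The views show the lid flat on the box and the vial standing in the free half of the tray. I'll do one numeric check of both before handing in.

Run:
```python
from h import *
np.set_printoptions(precision=4,suppress=True)
t=cal("top");s=cal("scene")
print("cap scene",atz(s,(187,171),.134),"cap top",atz(t,(385+566*.35-140,205+(403-300)*.35),.134))
k=.35
P=np.array([atz(t,(105+(x-400)*k,205+y*k),.072)[:2] for x,y in[(489,46),(731,67)]])
print(P,np.degrees(np.arctan2(P[0,0]-P[1,0],P[0,1]-P[1,1])))
Q=np.array([atz(s,(400+x/2,215+y/2),.072)[:2] for x,y in[(69,152),(314,230),(339,83),(128,22)]]);print(Q,Q.mean(0))
robot.sign_off()
```

```text
cap scene [ 0.5562 -0.2104  0.134 ] cap top [ 0.559  -0.2087  0.134 ]
[[0.6093 0.3111]
 [0.5954 0.1628]] 5.3243010371861175
[[0.6004 0.1657]
 [0.6112 0.3132]
 [0.4648 0.3261]
 [0.4507 0.1803]] [0.5318 0.2463]
the job is handed in; nothing more can be done
```

I moved the tall amber vial from the box to the free half of the tray, then put the large lid on the box. I handed the job in after about 18 s, with the gripper clear of everything.

- **Vial:** It was set down gently, with about 4 N of contact. Its cap measures within about 3 mm of the spot where the base was set down (0.560, -0.210), so it stands upright.
- **Lid:** It met the rim at the expected height (TCP 0.0975 m), pressed with about 13 N. In the pictures it lies flat, turned the same way as the box (about -5.3°).
- **Centring:** The scene camera puts the lid centre about 3 mm off in x and 1 mm off in y. That camera read the same way in x on an earlier check. The arm's own position at release puts it within about 1 mm. Either is well inside the 10 mm fit.

No check failed.

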